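Set a blank click dial three clicks from its stop

ROBOT

A 6-joint arm with a two-finger parallel gripper is mounted at the origin on the work surface; the furniture and walls round the work are solid. World frame = base frame: x ahead of the robot, y to its left, z up, the work surface at z = 0. Lengths are in m, angles in rad, forces in N, time in s.
With the tool pointing down it reaches from about 0.35 to 0.85 m from the base axis. Payload 8.1 kg.
Tool frame: the origin (TCP) lies between the finger pads; the fingertips stand 14 mm ahead of it and the grasp point (between the pads) lies 5 mm behind it; z points along the fingers, y is the line along which they close (so a half turn about z gives the same grasp; the last joint's range is limited). The gripper opens to 93 mm and grips with 3 to 60 N. Pads are 15 mm wide; open, the fingers measure 128 mm over their backs; the gripper's body (75 mm by 188 mm) begins 65 mm behind the grasp point.
Start: joints at [-1.366, 0.13, 1.488, -0, 1.523, -0.085], TCP at [0.171, -0.575, 0.233] pointing down, gripper open.
Joint ranges: [-2.96, 2.96], [-0.89, 2.26], [0.02, 2.5], [-1.34, 4.48], [0, 2.73], [-2.66, 2.66]. Speed limits (rad/s): [2.39, 2.39, 2.79, 3.14, 3.14, 3.14].

INTERFACE

Orientations are given as a rotation vector (axis times angle).
In Python, from plant import robot gives the robot as it stands.
- The arm moves only by the tool arm_command, never from a script. Its argument "targets" is a list of rows, each an object of numbers: "x", "y", "z": the shift along the world's x, y, z in units of 500 mm (1.0 is 500 mm); "rx", "ry", "rz": the turn, a rotation vector about the world's x, y, z in units of 2 rad (1.0 is 2 rad); "claw": the closure in counts, from 0 (fully open) to 255 (shut). In form: [{"x": .., "y": .., "z": .., "rx": .., "ry": .., "rz": .., "claw": ..}, ...]. A call has 1 to 10 rows; each row is the pose to reach, as a shift and turn from the pose commanded when the call began; what a row does not reach only later rows make up. A row lasts 1/12 s, in which the tool goes at most 41.7 mm and 7.16 degrees, less where a joint would pass 70% of its speed; a pose out of reach is approached as far as the arm can. A call with a number of a shift or a turn outside -1 to 1 is refused whole. A call with a gripper value outside its range is refused whole. The fingers move at their own pace and stop on an object; "squeeze" is the grip in N (left out, the last holds). Time passes only in rows, so rows that repeat a pose let the fingers close. It gives the time, the measured TCP pose, the force, the opening and the grip force at its end, in the units of the state.
- robot.read_state(): the state, without advancing time (a new reading comes with each control period).
- robot.read_camera(name): name is "side" or "top"; returns (picture, depth): 400x640x3 uint8, red, green, blue; 400x640 float32, m along the optical axis (not along the pixel's ray), 0 where there is no reading.
- robot.get_calibration(name): a dict with "intrinsics" (3x3 intrinsics, pixels), "dist" ([k1, k2, p1, p2, k3] as OpenCV has them; the pictures are not rectified), "origin" and "orientation" of the camera in the world. Camera axes: x right, y up, looking along -z (the intrinsics and any distortion apply to the point x, -y, -z); pixel columns grow to the right and rows downward; lengths in m; the calibration is good to about 2 mm. A picture is of the moment at which its call begins. get_calibration takes no time and is no camera call.
- robot.close_job(): hands the job in; it is judged then, once.
The state is a dict: "t": time; "q": joint angles; "dq": joint speeds; "joint_torque": joint torques, N m; "tool_pos": TCP position; "orientation": TCP orientation; "force": force on the tool from outside, world axes, zero at the start; "wrist_torque": the same for the moment, N m; "opening": finger opening in m; "gripper_force": force on a finger pad.
Only numpy, scipy, OpenCV 4.12 (cv2) and the standard library are available. Lean on these libraries where they do the work, as an engineer would, in place of code of your own. Each camera call takes 0.05 s, during which the arm holds its last target. There are 200 camera calls.

TASK

Set up the blue air metering unit for primer: turn its blank black dial clockwise until it is against its end stop, gently, without wrenching the unit on its rubber base, then open it exactly three clicks counter-clockwise and let go of it. Then press the green test button fully down and let it come up again; leave the cup, the bottle and the tape roll where they are.

Things in the scene. Friction and masses are not known exactly. Their poses are not given: they have to be found in the camera images.
- unit: Black rubber base, 100 x 180 x 6 mm, fixed to the table, with the blue metering unit (92 x 172 mm, top 50 mm above the table) on it; origin at the centre of its underside, z up. The dial's axis stands at (0, +45 mm) and the green button at (0, -45 mm) of its own x, y. Two brass hose tails stick out 32 mm from the blue unit's +x side, 28 mm up.
- head (a joint): Twist of the blue unit on its rubber base about the dial's axis (rad), 0 at rest, counter-clockwise positive, 0.125 rad per N m: turning the dial against resistance twists the unit a little. At 0.06 (0.48 N m) either way the unit is being wrenched. The reading has an error of about 0.008 rad.
- dial_centre (a point): Fixed point on the dial's vertical axis, 74 mm above the table, 14 mm below the dial's top: grip here. The dial is a plain round black knob, 54 mm in diameter, without any mark, on a 62 mm flange whose top is 57 mm above the table. The point does not turn with the dial. Seen from above, clockwise closes, counter-clockwise opens.
- needle (a joint): Travel of the needle inside the unit, driven by the dial (m): 0 at the closed end stop, growing as the dial opens by 0.00001 (0.01 mm) per click. This reading's error is about 0.3 mm, so it is of no use for counting clicks.
- test_button (a joint): Press of the green button (m): 0 up, 0.006 fully down; a spring of about 5 N at the bottom brings it back.
- test_button_top (a point): Centre of the green button's top face, 28 mm in diameter, moves with it; presses straight down.
- mix_cup: Clear grey plastic cup, 68 mm across, 62 mm high, loose; origin at the centre of its underside. A bystander.
- primer_bottle: White bottle with a dark cap lying on its side, 63 x 94 x 44 mm, loose; origin at the centre of its underside. A bystander.
- masking_roll_b: Yellow roll of tape lying flat, 98 mm across, 12 mm high, loose; origin at the centre of its underside. A bystander.
- dial_top (a point): Fixed point at the centre of the dial's top. Clicks: evenly spaced, somewhere from 15 to 40 degrees apart, eight from stop to stop; the dial starts two to five clicks (40 to 115 degrees) open. Turned slowly, it resists with up to about 0.1 N m before half-way between two clicks, pulls on by as much beyond it, and falls into the nearest click when let go; friction 0.015 N m.
- dial_stop (a point): Fixed point on the dial's axis at the top of the unit. The closed end stop is hard and lies in the last click: turned further clockwise there, the torque does not peak and fall away but rises steadily as the unit twists on its rubber base, 0.14 N m per degree: 0.2 N m is well above any click, and 0.48 N m is wrenching.

How it is judged:
By the outcome, as a careful person would: the job done as asked, in the order asked, and still so for the second after the job is handed in, with the robot touching nothing.
It also fails if it takes over 72 s, if anything falls off the work surface, if the arm or the gripper's body presses on something with over 40 N, if the wrist force passes 120 N, or if a joint passes its speed limit or range.

## Working session

There is one attempt and no reset: what is moved stays moved. The work goes in short steps, Python scripts to look and compute and a tool call to move; the robot and the scene stay as the last step left them, time stands still between calls to the robot, and variables do not carry over. Pictures are saved under pics/ and viewed, at most 10 in all, crops included, and the job is handed in when it is done.

Besides the shell and the picture viewer there is one more tool, called as name(argument=value, ...), one argument or row to a line, values as JSON. arm_command: Moves the arm, as the interface text tells. Shifts and turns lie within -1 to 1; 1 stands for 500 mm of shift or 2 rad of turn. Its arguments: {"type":"object","properties":{"targets":{"type":"array","items":{"type":"object","properties":{"x":{"type":"number","minimum":-1,"maximum":1},"y":{"type":"number","minimum":-1,"maximum":1},"z":{"type":"number","minimum":-1,"maximum":1},"rx":{"type":"number","minimum":-1,"maximum":1},"ry":{"type":"number","minimum":-1,"maximum":1},"rz":{"type":"number","minimum":-1,"maximum":1},"claw":{"type":"number"}}}},"squeeze":{"type":"number"}},"required":["targets"]}

```bash
mkdir -p pics; ls; cat > h.py <<'E'
import numpy as np, cv2
from plant import robot
from scipy.spatial.transform import Rotation as R
def cal(n):
    c=robot.get_calibration(n); o=np.array(c['orientation'],float)
    M=o if o.shape==(3,3) else (R.from_rotvec(o).as_matrix() if o.size==3 else R.from_quat(o).as_matrix())
    return np.array(c['intrinsics']),np.array(c['dist']),np.array(c['origin']),M
def ray(n,uv):
    K,d,o,M=cal(n)
    p=cv2.undistortPoints(np.array(uv,float).reshape(-1,1,2),K,d).reshape(-1,2)
    return o,(M@np.c_[p[:,0],-p[:,1],-np.ones(len(p))].T).T
def plane(n,uv,z):
    o,v=ray(n,uv); return o+v*((z-o[2])/v[:,2])[:,None]
E
python3 - <<'E'
from h import *
for n in('top','side'):
    p,d=robot.read_camera(n); cv2.imwrite(f'pics/{n}0.png',p[:,:,::-1]); np.save(n+'.npy',d)
    c=robot.get_calibration(n); print(n,c)
s=robot.read_state(); print(s)
E
```

```text
pics
top {'intrinsics': array([[449.4577083 ,   0.        , 326.58078116],
       [  0.        , 449.4577083 , 203.6505685 ],
       [  0.        ,   0.        ,   1.        ]]), 'dist': array([-0.06477615,  0.        ,  0.        ,  0.        ,  0.        ]), 'origin': array([ 0.35219772, -0.09556495,  0.96474285]), 'orientation': array([ 0.17292645, -0.14961913, -1.44481506])}
side {'intrinsics': array([[375.34289362,   0.        , 322.43851418],
       [  0.        , 375.34289362, 197.66330076],
       [  0.        ,   0.        ,   1.        ]]), 'dist': array([-0.00596624,  0.        ,  0.        ,  0.        ,  0.        ]), 'origin': array([ 0.43770882, -0.82265035,  0.49111707]), 'orientation': array([ 1.08183537, -0.05027758, -0.13177773])}
{'t': 0.1, 'q': array([-1.36638691e+00,  1.31052400e-01,  1.48917130e+00, -9.69057417e-06,
        1.52299460e+00, -8.54022986e-02]), 'dq': array([-8.23217811e-04, -5.02270453e-04, -2.20838518e-03,  1.80336805e-05,
       -1.80617180e-04, -9.32528227e-04]), 'joint_torque': array([ 1.03185997e-03, -5.61338675e+01, -4.93097734e+01,  7.71127339e-02,
        2.91865534e-02, -1.92278321e-05]), 'tool_pos': array([ 0.17138055, -0.57449494,  0.23171168]), 'orientation': array([-3.10706190e+00, -4.53410184e-01,  1.66947190e-04]), 'force': array([-0.79213363,  0.90168888, -0.51686558]), 'wrist_torque': array([-0.01755611,  0.00677646, -0.02024018]), 'gripper_force': 0.0, 'opening': 0.0926346269244297}
```

View pics/top0.png

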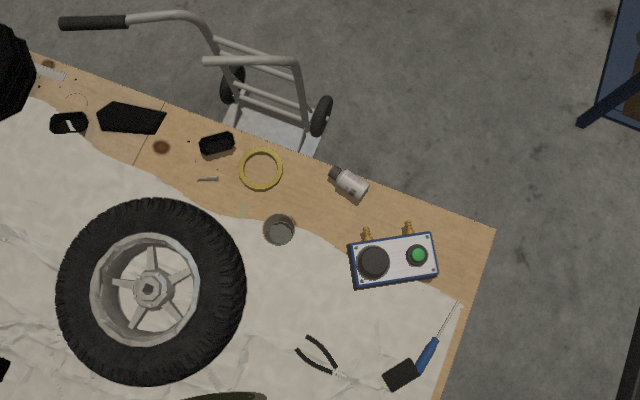

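View pics/side0.png

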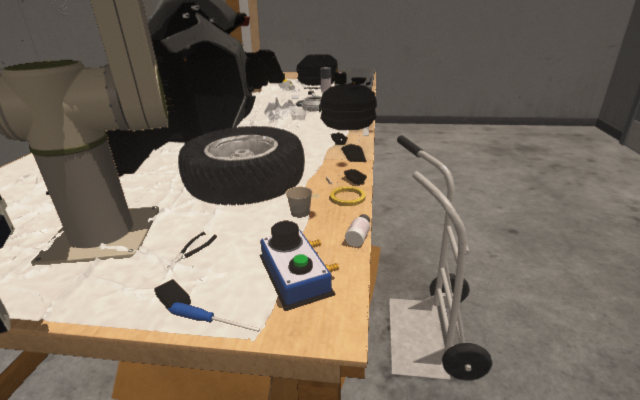

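The top view shows the dial at about (374,262), the green button at (417,255), the cup at (280,230), the bottle at (350,184) and the tape roll at (261,170). In the side view the dial is at (286,230) and the button at (300,262).

```bash
python3 - <<'E'
from h import *
G={}
for n,(u0,v0,u1,v1) in dict(top=(345,230,440,290),side=(255,215,335,310)).items():
    p=cv2.imread(f'pics/{n}0.png'); sub=p[v0:v1,u0:u1].astype(int)
    b,g,r=sub[...,0],sub[...,1],sub[...,2]
    m=(g>1.5*r)&(g>1.3*b)&(g>60); ys,xs=np.nonzero(m); G[n]=(xs.mean()+u0,ys.mean()+v0)
    print(n,'green',G[n],m.sum())
    k=((b<75)&(abs(b-r)<15)&(abs(g-r)<15)).astype('uint8')
    cs=sorted(cv2.findContours(k,0,1)[0],key=cv2.contourArea)[::-1][:2]
    for c in cs: print(' black',cv2.contourArea(c),np.add(cv2.minEnclosingCircle(c)[0],(u0,v0)),cv2.minEnclosingCircle(c)[1],cv2.fitEllipse(c) if len(c)>5 else '')
    d=np.load(n+'.npy'); print(' depth dial', d[262,374] if n=='top' else d[230,286])
o1,v1=ray('top',G['top']);o2,v2=ray('side',G['side'])
a=np.linalg.lstsq(np.c_[v1[0],-v2[0]],o2-o1,rcond=None)[0]; print('green',o1+a[0]*v1[0],o2+a[1]*v2[0])
# point cloud from top depth at dial, green
d=np.load('top.npy')
def pt(u,v): 
    o,w=ray('top',(u,v)); return o+w[0]*d[v,u]
yy,xx=np.mgrid[225:295,340:445]
P=np.array([pt(u,v) for u,v in zip(xx.ravel(),yy.ravel())])
z=P[:,2]; 
for lo,hi in((.08,.1),(.055,.075),(.045,.054)):
    q=P[(z>lo)&(z<hi)];print(lo,len(q),q.mean(0),(q.min(0)+q.max(0))/2,np.median(q[:,2]), np.ptp(q,axis=0))
E
```

```text
top green (np.float64(417.8611111111111), np.float64(254.09722222222223)) 144
 black 784.0 [372.15175629 262.46805191] 16.775611877441406 ((27.435565948486328, 32.60491943359375), (30.73453712463379, 32.77724838256836), 29.063350677490234)
 black 332.5 [416.14367676 254.99425316] 10.901856422424316 ((71.14661407470703, 25.058422088623047), (20.60271453857422, 20.681312561035156), 140.92666625976562)
 depth dial 0.8715065
side green (np.float64(300.20529801324506), np.float64(260.42384105960264)) 151
 black 684.5 [284.03214264 236.7410717 ] 16.81166648864746 ((29.609243392944336, 21.324174880981445), (29.102081298828125, 30.942731857299805), 65.00507354736328)
 black 231.0 [296.  273.5] 39.58860778808594 ((30.001237869262695, 97.36509704589844), (31.849590301513672, 34.58395004272461), 112.11741638183594)
 depth dial 0.74369866
green [ 0.46078891 -0.26441764  0.06531475] [ 0.46042921 -0.26443381  0.06527436]Traceback (most recent call last):
  File "<stdin>", line 19, in <module>
  File "<stdin>", line 17, in pt
  File "h.py", line 9, in ray
    K,d,o,M=cal(n)
            ~~~^^^
  File "h.py", line 5, in cal
    c=robot.get_calibration(n); o=np.array(c['orientation'],float)
ValueError: time passes only in moves, steps and waits
```

```bash
python3 - <<'E'
from h import *
d=np.load('top.npy')
yy,xx=np.mgrid[225:295,340:445]
o,w=ray('top',np.c_[xx.ravel(),yy.ravel()]); P=o+w*d[225:295,340:445].reshape(-1,1)
z=P[:,2]
for lo,hi in((.08,.1),(.06,.07),(.045,.054)):
    q=P[(z>lo)&(z<hi)];print(lo,len(q),q.mean(0),(q.min(0)+q.max(0))/2,np.median(q[:,2]), np.ptp(q,axis=0))
    c,r=cv2.minEnclosingCircle(q[:,:2].astype('float32'));print(c,r)
p=cv2.imread('pics/top0.png').astype(int)
s=p.sum(2)[230:290,345:440]; 
# white top plate rect
g=((p[230:290,345:440].min(2)>120)).astype('uint8')
q=P[(z>.045)&(z<.054)]
print(cv2.minAreaRect(q[:,:2].astype('float32')*1000))
h=robot.read_state(); print(R.from_rotvec(h['orientation']).as_matrix().round(3))
E
```

```text
0.08 621 [ 0.43565752 -0.17669918  0.08757897] [ 0.43611884 -0.17669971  0.08652364] 0.08773748741963328 [0.05399099 0.05482996 0.01290038]
(0.43584302067756653, -0.17674468457698822) 0.027807822450995445
0.06 227 [ 0.45611112 -0.25605486  0.06361865] [ 0.44464232 -0.21728585  0.06500523] 0.06275861891875756 [0.07316518 0.13446808 0.00995857]
(0.4473659098148346, -0.21698293089866638) 0.0693829283118248
0.045 2569 [ 0.44812639 -0.22531373  0.04999001] [ 0.44690364 -0.21986586  0.0495074 ] 0.05005653437106394 [0.12857079 0.18441703 0.00897105]
(0.44814011454582214, -0.22000090777873993) 0.0943618044257164
((447.8877868652344, -220.28298950195312), (92.23465728759766, 172.43600463867188), 15.421401023864746)
[[ 0.958  0.286 -0.   ]
 [ 0.286 -0.958  0.002]
 [ 0.    -0.002 -1.   ]]
```

arm_command(
  targets=[
    {"x":0.529,"y":0.795,"z":-0.1,"rz":0.7,"claw":0},
    {"x":0.529,"y":0.795,"z":-0.1,"rz":0.7,"claw":0},
    {"x":0.529,"y":0.795,"z":-0.1,"rz":0.7,"claw":0},
    {"x":0.529,"y":0.795,"z":-0.1,"rz":0.7,"claw":0},
    {"x":0.529,"y":0.795,"z":-0.1,"rz":0.7,"claw":0},
    {"x":0.529,"y":0.795,"z":-0.1,"rz":0.7,"claw":0},
    {"x":0.529,"y":0.795,"z":-0.1,"rz":0.7,"claw":0},
    {"x":0.529,"y":0.795,"z":-0.1,"rz":0.7,"claw":0},
    {"x":0.529,"y":0.795,"z":-0.1,"rz":0.7,"claw":0},
    {"x":0.529,"y":0.795,"z":-0.1,"rz":0.7,"claw":0},
  ],
  squeeze=7,
)

```text
schema error: expected keys x, y, z, rx, ry, rz, claw
```

arm_command(
  targets=[
    {"x":0.529,"y":0.795,"z":-0.1,"rx":0,"ry":0,"rz":0.7,"claw":0},
    {"x":0.529,"y":0.795,"z":-0.1,"rx":0,"ry":0,"rz":0.7,"claw":0},
    {"x":0.529,"y":0.795,"z":-0.1,"rx":0,"ry":0,"rz":0.7,"claw":0},
    {"x":0.529,"y":0.795,"z":-0.1,"rx":0,"ry":0,"rz":0.7,"claw":0},
    {"x":0.529,"y":0.795,"z":-0.1,"rx":0,"ry":0,"rz":0.7,"claw":0},
    {"x":0.529,"y":0.795,"z":-0.1,"rx":0,"ry":0,"rz":0.7,"claw":0},
    {"x":0.529,"y":0.795,"z":-0.1,"rx":0,"ry":0,"rz":0.7,"claw":0},
    {"x":0.529,"y":0.795,"z":-0.1,"rx":0,"ry":0,"rz":0.7,"claw":0},
    {"x":0.529,"y":0.795,"z":-0.1,"rx":0,"ry":0,"rz":0.7,"claw":0},
    {"x":0.529,"y":0.795,"z":-0.1,"rx":0,"ry":0,"rz":0.7,"claw":0},
  ],
  squeeze=7,
)

```text
t: 0.93
tool_pos: [0.4015, -0.228, 0.1888]
orientation: [-2.249, -2.193, 0.0]
force: [0.2, -0.1, -0.3]
opening: 0.0928
gripper_force: 0.0
```

```bash
cat > s.py <<'E'
from h import *
s=robot.read_state(); M=R.from_rotvec(s['orientation']).as_matrix()
print('t%.2f'%s['t'],'pos',s['tool_pos'].round(4),'yaw %.2f'%np.degrees(np.arctan2(M[1,0],M[0,0])),'zax',M[:,2].round(3),'F',s['force'].round(2),'T',s['wrist_torque'].round(3),'q6 %.2f'%s['q'][5],'op %.4f gf %.1f'%(s['opening'],s['gripper_force']))
E
python3 s.py
```

```text
t0.93 pos [ 0.4015 -0.228   0.1888] yaw 88.57 zax [-0.  0. -1.] F [ 0.23 -0.1  -0.35] T [-0.081 -0.095 -0.049] q6 -0.60 op 0.0928 gf 0.0
```

arm_command(
  targets=[
    {"x":0,"y":0,"z":0,"rx":0,"ry":0,"rz":0,"claw":0},
    {"x":0,"y":0,"z":0,"rx":0,"ry":0,"rz":0,"claw":0},
  ],
)

```text
t: 1.1
tool_pos: [0.4017, -0.2279, 0.1886]
orientation: [-2.25, -2.191, 0.0]
force: [-0.2, 0.0, 0.3]
opening: 0.0931
gripper_force: 0.0
```

```bash
python3 s.py
```

```text
t1.10 pos [ 0.4017 -0.2279  0.1886] yaw 88.47 zax [-0.001  0.001 -1.   ] F [-0.15  0.01  0.25] T [-0.067 -0.068  0.003] q6 -0.60 op 0.0931 gf 0.0
```

arm_command(
  targets=[
    {"x":0.0684,"y":0.102,"z":0,"rx":0,"ry":0,"rz":0,"claw":0},
    {"x":0.0684,"y":0.102,"z":0,"rx":0,"ry":0,"rz":0,"claw":0},
    {"x":0.0684,"y":0.102,"z":-0.06,"rx":0,"ry":0,"rz":0,"claw":0},
    {"x":0.0684,"y":0.102,"z":-0.12,"rx":0,"ry":0,"rz":0,"claw":0},
    {"x":0.0684,"y":0.102,"z":-0.18,"rx":0,"ry":0,"rz":0,"claw":0},
    {"x":0.0684,"y":0.102,"z":-0.22,"rx":0,"ry":0,"rz":0,"claw":0},
    {"x":0.0684,"y":0.102,"z":-0.22,"rx":0,"ry":0,"rz":0,"claw":0},
  ],
)

```text
t: 1.68
tool_pos: [0.4312, -0.1787, 0.0743]
orientation: [-2.254, -2.177, 0.005]
force: [-0.4, 0.2, -0.8]
opening: 0.093
gripper_force: 0.0
```

```bash
python3 s.py; python3 - <<'E'
from h import *
p,d=robot.read_camera('side'); cv2.imwrite('pics/side1.png',cv2.resize(p[170:320,210:410,::-1],None,fx=3,fy=3))
E
python3 s.py
```

```text
t1.68 pos [ 0.4312 -0.1787  0.0743] yaw 88.02 zax [-0.008  0.004 -1.   ] F [-0.35  0.18 -0.84] T [-0.019 -0.102  0.041] q6 -0.47 op 0.0930 gf 0.0
t1.73 pos [ 0.4327 -0.1793  0.077 ] yaw 88.04 zax [-0.005  0.002 -1.   ] F [-0.36  0.54  0.69] T [-0.056 -0.073 -0.031] q6 -0.47 op 0.0931 gf 0.0
```

View pics/side1.png

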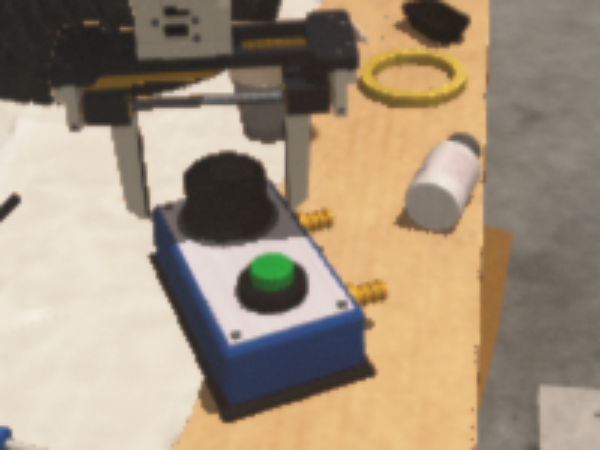

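The picture shows the fingers on either side of the dial at about (225,195) in the crop, and the button is clear. I'll let the arm settle before correcting the centring.

arm_command(
  targets=[
    {"x":0,"y":0,"z":0,"rx":0,"ry":0,"rz":0,"claw":0},
    {"x":0,"y":0,"z":0,"rx":0,"ry":0,"rz":0,"claw":0},
    {"x":0,"y":0,"z":0,"rx":0,"ry":0,"rz":0,"claw":0},
    {"x":0,"y":0,"z":0,"rx":0,"ry":0,"rz":0,"claw":0},
  ],
)

```text
t: 2.07
tool_pos: [0.4363, -0.1798, 0.081]
orientation: [2.254, 2.184, 0.001]
force: [0.2, -0.1, -0.1]
opening: 0.093
gripper_force: 0.0
```

```bash
python3 s.py
```

```text
t2.07 pos [ 0.4363 -0.1798  0.081 ] yaw 88.20 zax [ 0.003 -0.001 -1.   ] F [ 0.23 -0.14 -0.14] T [-0.032 -0.079  0.045] q6 -0.47 op 0.0930 gf 0.0
```

arm_command(
  targets=[
    {"x":0,"y":0.004,"z":-0.004,"rx":0,"ry":0,"rz":0,"claw":0},
    {"x":0,"y":0.004,"z":-0.004,"rx":0,"ry":0,"rz":0,"claw":0},
    {"x":0,"y":0.004,"z":-0.004,"rx":0,"ry":0,"rz":0,"claw":0},
  ],
)

```text
t: 2.32
tool_pos: [0.4353, -0.1768, 0.0773]
orientation: [2.255, 2.187, 0.0]
force: [0.7, -1.1, -0.3]
opening: 0.0935
gripper_force: 0.0
```

```bash
python3 s.py
```

```text
t2.32 pos [ 0.4353 -0.1768  0.0773] yaw 88.24 zax [ 0. -0. -1.] F [ 0.72 -1.06 -0.34] T [-0.009 -0.076 -0.   ] q6 -0.46 op 0.0935 gf 0.0
```

arm_command(
  targets=[
    {"x":0,"y":0,"z":0,"rx":0,"ry":0,"rz":0,"claw":0},
  ],
)

```text
t: 2.4
tool_pos: [0.4353, -0.1768, 0.0773]
orientation: [-2.255, -2.187, 0.0]
force: [1.5, 0.6, -0.5]
opening: 0.0933
gripper_force: 0.0
```

```bash
python3 s.py
```

```text
t2.40 pos [ 0.4353 -0.1768  0.0773] yaw 88.24 zax [-0. -0. -1.] F [ 1.49  0.57 -0.46] T [-0.039 -0.005  0.002] q6 -0.46 op 0.0933 gf 0.0
```

arm_command(
  targets=[
    {"x":0,"y":0,"z":0,"rx":0,"ry":0,"rz":0,"claw":0},
  ],
)

```text
t: 2.48
tool_pos: [0.4353, -0.1769, 0.0773]
orientation: [2.255, 2.187, -0.0]
force: [0.1, 0.3, -0.2]
opening: 0.0927
gripper_force: 0.0
```

```bash
python3 s.py
```

```text
t2.48 pos [ 0.4353 -0.1769  0.0773] yaw 88.24 zax [-0. -0. -1.] F [ 0.09  0.28 -0.15] T [-0.064 -0.05  -0.003] q6 -0.46 op 0.0927 gf 0.0
```

arm_command(
  targets=[
    {"x":0,"y":0,"z":0,"rx":0,"ry":0,"rz":0,"claw":255},
    {"x":0,"y":0,"z":0,"rx":0,"ry":0,"rz":0,"claw":255},
    {"x":0,"y":0,"z":0,"rx":0,"ry":0,"rz":0,"claw":255},
    {"x":0,"y":0,"z":0,"rx":0,"ry":0,"rz":0,"claw":255},
    {"x":0,"y":0,"z":0,"rx":0,"ry":0,"rz":0,"claw":255},
    {"x":0,"y":0,"z":0,"rx":0,"ry":0,"rz":0,"claw":255},
    {"x":0,"y":0,"z":0,"rx":0,"ry":0,"rz":0,"claw":255},
    {"x":0,"y":0,"z":0,"rx":0,"ry":0,"rz":0,"claw":255},
  ],
  squeeze=7,
)

```text
t: 3.15
tool_pos: [0.4367, -0.1771, 0.0776]
orientation: [2.254, 2.185, 0.003]
force: [7.3, -0.1, -3.9]
opening: 0.0539
gripper_force: 7.0
```

```bash
cat > a.py <<'E'
from h import *
T=[];J=[]
for i in range(4):
    s=robot.read_state(); T.append(s['wrist_torque'][2]); J.append(s['joint_torque'][5])
    if i<3: robot.read_camera('side')
M=R.from_rotvec(s['orientation']).as_matrix()
print('t%.2f'%s['t'],'yaw %.2f'%np.degrees(np.arctan2(M[1,0],M[0,0])),'Tz %.3f'%np.mean(T),'J',np.round(J,4),'F',s['force'].round(1),'pos',s['tool_pos'].round(4),'op %.4f gf %.1f q6 %.2f'%(s['opening'],s['gripper_force'],s['q'][5]))
E
python3 a.py
```

```text
t3.30 yaw 88.23 Tz -0.008 J [0.0128 0.0125 0.0124 0.0123] F [ 6.4  0.2 -4. ] pos [ 0.4367 -0.1771  0.0776] op 0.0534 gf 7.0 q6 -0.46
```

arm_command(
  targets=[
    {"x":0.003,"y":0,"z":0,"rx":0,"ry":0,"rz":0,"claw":255},
    {"x":0.003,"y":0,"z":0,"rx":0,"ry":0,"rz":0,"claw":255},
  ],
)

```text
t: 3.47
tool_pos: [0.4368, -0.1771, 0.0775]
orientation: [2.256, 2.187, -0.0]
force: [-0.7, 0.1, 3.7]
opening: 0.0537
gripper_force: 7.0
```

```bash
cat > b.py <<'E'
from h import *
s=robot.read_state(); M=R.from_rotvec(s['orientation']).as_matrix()
print('t%.2f'%s['t'],'yaw %.2f'%np.degrees(np.arctan2(M[1,0],M[0,0])),'J %.3f'%s['joint_torque'][5],'Tz %.3f'%s['wrist_torque'][2],'F',s['force'].round(1),'gf %.1f q6 %.3f'%(s['gripper_force'],s['q'][5]))
E
python3 b.py
```

```text
t3.47 yaw 88.23 J 0.030 Tz 0.043 F [-0.7  0.1  3.7] gf 7.0 q6 -0.463
```

arm_command(
  targets=[
    {"x":0,"y":0,"z":0,"rx":0,"ry":0,"rz":-0.03,"claw":255},
    {"x":0,"y":0,"z":0,"rx":0,"ry":0,"rz":-0.03,"claw":255},
  ],
)

```text
t: 3.63
tool_pos: [0.4369, -0.1771, 0.0775]
orientation: [2.323, 2.115, -0.0]
force: [-0.1, -0.0, 3.9]
opening: 0.0543
gripper_force: 7.0
```

```bash
python3 b.py
```

```text
t3.63 yaw 84.64 J 1.108 Tz 0.023 F [-0.1 -0.   3.9] gf 7.0 q6 -0.400
```

arm_command(
  targets=[
    {"x":0,"y":0,"z":0,"rx":0,"ry":0,"rz":-0.03,"claw":255},
    {"x":0,"y":0,"z":0,"rx":0,"ry":0,"rz":-0.03,"claw":255},
  ],
)

```text
t: 3.8
tool_pos: [0.4369, -0.1771, 0.0775]
orientation: [2.384, 2.046, 0.0]
force: [-0.2, 0.3, 4.2]
opening: 0.0539
gripper_force: 7.0
```

```bash
python3 b.py
```

```text
t3.80 yaw 81.28 J 1.174 Tz 0.080 F [-0.2  0.3  4.2] gf 7.0 q6 -0.342
```

arm_command(
  targets=[
    {"x":0,"y":0,"z":0,"rx":0,"ry":0,"rz":-0.03,"claw":255},
    {"x":0,"y":0,"z":0,"rx":0,"ry":0,"rz":-0.03,"claw":255},
  ],
)

```text
t: 3.97
tool_pos: [0.4369, -0.1771, 0.0775]
orientation: [2.443, 1.975, 0.0]
force: [-1.1, -0.8, 3.7]
opening: 0.054
gripper_force: 7.0
```

```bash
python3 b.py
```

```text
t3.97 yaw 77.89 J 1.121 Tz 0.072 F [-1.1 -0.8  3.7] gf 7.0 q6 -0.283
```

arm_command(
  targets=[
    {"x":0,"y":0,"z":0,"rx":0,"ry":0,"rz":-0.03,"claw":255},
    {"x":0,"y":0,"z":0,"rx":0,"ry":0,"rz":-0.03,"claw":255},
  ],
)

```text
t: 4.13
tool_pos: [0.4369, -0.1771, 0.0775]
orientation: [2.5, 1.901, 0.0]
force: [-0.3, -0.5, 4.1]
opening: 0.0539
gripper_force: 7.0
```

```bash
python3 b.py
```

```text
t4.13 yaw 74.50 J 1.021 Tz -0.089 F [-0.3 -0.5  4.1] gf 7.0 q6 -0.223
```

arm_command(
  targets=[
    {"x":0,"y":0,"z":0,"rx":0,"ry":0,"rz":-0.03,"claw":255},
    {"x":0,"y":0,"z":0,"rx":0,"ry":0,"rz":-0.03,"claw":255},
  ],
)

```text
t: 4.3
tool_pos: [0.437, -0.1771, 0.0775]
orientation: [2.556, 1.826, 0.0]
force: [-0.0, -0.4, 5.6]
opening: 0.0537
gripper_force: 7.0
```

```bash
python3 b.py
```

```text
t4.30 yaw 71.08 J 1.001 Tz -0.136 F [-0.  -0.4  5.6] gf 7.0 q6 -0.164
```

arm_command(
  targets=[
    {"x":0,"y":0,"z":0,"rx":0,"ry":0,"rz":-0.03,"claw":255},
    {"x":0,"y":0,"z":0,"rx":0,"ry":0,"rz":-0.03,"claw":255},
  ],
)

```text
t: 4.47
tool_pos: [0.437, -0.1771, 0.0775]
orientation: [2.609, 1.749, 0.0]
force: [0.1, -0.4, 6.4]
opening: 0.0538
gripper_force: 7.0
```

```bash
python3 b.py
```

```text
t4.47 yaw 67.67 J 1.049 Tz -0.055 F [ 0.1 -0.4  6.4] gf 7.0 q6 -0.104
```

arm_command(
  targets=[
    {"x":0,"y":0,"z":0,"rx":0,"ry":0,"rz":-0.03,"claw":255},
    {"x":0,"y":0,"z":0,"rx":0,"ry":0,"rz":-0.03,"claw":255},
  ],
)

```text
t: 4.63
tool_pos: [0.437, -0.1771, 0.0775]
orientation: [2.66, 1.67, 0.0]
force: [-0.3, -0.7, 5.2]
opening: 0.0538
gripper_force: 7.0
```

```bash
python3 b.py
```

```text
t4.63 yaw 64.24 J 1.107 Tz 0.091 F [-0.3 -0.7  5.2] gf 7.0 q6 -0.044
```

arm_command(
  targets=[
    {"x":0,"y":0,"z":0,"rx":0,"ry":0,"rz":-0.03,"claw":255},
    {"x":0,"y":0,"z":0,"rx":0,"ry":0,"rz":-0.03,"claw":255},
  ],
)

```text
t: 4.8
tool_pos: [0.437, -0.1771, 0.0775]
orientation: [2.709, 1.59, 0.001]
force: [0.1, -0.5, 4.8]
opening: 0.0539
gripper_force: 7.0
```

```bash
python3 b.py
```

```text
t4.80 yaw 60.81 J 1.170 Tz 0.085 F [ 0.1 -0.5  4.8] gf 7.0 q6 0.016
```

arm_command(
  targets=[
    {"x":0,"y":0,"z":0,"rx":0,"ry":0,"rz":-0.03,"claw":255},
    {"x":0,"y":0,"z":0,"rx":0,"ry":0,"rz":-0.03,"claw":255},
  ],
)

```text
t: 4.97
tool_pos: [0.437, -0.1772, 0.0775]
orientation: [2.755, 1.508, 0.001]
force: [-0.2, 0.1, 5.7]
opening: 0.0538
gripper_force: 7.0
```

```bash
python3 b.py
```

```text
t4.97 yaw 57.38 J 1.147 Tz 0.042 F [-0.2  0.1  5.7] gf 7.0 q6 0.075
```

arm_command(
  targets=[
    {"x":0,"y":0,"z":0,"rx":0,"ry":0,"rz":-0.03,"claw":255},
    {"x":0,"y":0,"z":0,"rx":0,"ry":0,"rz":-0.03,"claw":255},
  ],
)

```text
t: 5.13
tool_pos: [0.4371, -0.1772, 0.0775]
orientation: [2.799, 1.424, 0.001]
force: [-0.2, 0.1, 5.0]
opening: 0.0537
gripper_force: 7.0
```

```bash
python3 b.py
```

```text
t5.13 yaw 53.94 J 1.034 Tz -0.030 F [-0.2  0.1  5. ] gf 7.0 q6 0.136
```

arm_command(
  targets=[
    {"x":0,"y":0,"z":0,"rx":0,"ry":0,"rz":-0.03,"claw":255},
    {"x":0,"y":0,"z":0,"rx":0,"ry":0,"rz":-0.03,"claw":255},
  ],
)

```text
t: 5.3
tool_pos: [0.4371, -0.1772, 0.0775]
orientation: [2.841, 1.34, 0.001]
force: [0.1, -1.2, 4.7]
opening: 0.0534
gripper_force: 7.0
```

```bash
python3 b.py
```

```text
t5.30 yaw 50.49 J 0.985 Tz -0.083 F [ 0.1 -1.2  4.7] gf 7.0 q6 0.196
```

arm_command(
  targets=[
    {"x":0,"y":0,"z":0,"rx":0,"ry":0,"rz":-0.015,"claw":255},
    {"x":0,"y":0,"z":0,"rx":0,"ry":0,"rz":-0.015,"claw":255},
  ],
)

```text
t: 5.47
tool_pos: [0.4371, -0.1772, 0.0775]
orientation: [2.86, 1.299, 0.001]
force: [1.5, -1.3, 4.8]
opening: 0.0537
gripper_force: 7.0
```

```bash
python3 b.py
```

```text
t5.47 yaw 48.88 J 0.461 Tz -0.074 F [ 1.5 -1.3  4.8] gf 7.0 q6 0.224
```

arm_command(
  targets=[
    {"x":0,"y":0,"z":0,"rx":0,"ry":0,"rz":-0.015,"claw":255},
    {"x":0,"y":0,"z":0,"rx":0,"ry":0,"rz":-0.015,"claw":255},
  ],
)

```text
t: 5.63
tool_pos: [0.4371, -0.1772, 0.0775]
orientation: [2.879, 1.256, 0.001]
force: [0.4, -0.6, 4.8]
opening: 0.0536
gripper_force: 7.0
```

```bash
python3 b.py
```

```text
t5.63 yaw 47.14 J 0.422 Tz -0.048 F [ 0.4 -0.6  4.8] gf 7.0 q6 0.254
```

arm_command(
  targets=[
    {"x":0,"y":0,"z":0,"rx":0,"ry":0,"rz":-0.015,"claw":255},
    {"x":0,"y":0,"z":0,"rx":0,"ry":0,"rz":-0.015,"claw":255},
  ],
)

```text
t: 5.8
tool_pos: [0.4371, -0.1772, 0.0775]
orientation: [2.898, 1.212, 0.001]
force: [0.4, -0.8, 4.8]
opening: 0.0535
gripper_force: 7.0
```

```bash
python3 b.py
```

```text
t5.80 yaw 45.40 J 0.470 Tz 0.042 F [ 0.4 -0.8  4.8] gf 7.0 q6 0.284
```

arm_command(
  targets=[
    {"x":0,"y":0,"z":0,"rx":0,"ry":0,"rz":-0.015,"claw":255},
    {"x":0,"y":0,"z":0,"rx":0,"ry":0,"rz":-0.015,"claw":255},
  ],
)

```text
t: 5.97
tool_pos: [0.4371, -0.1772, 0.0775]
orientation: [2.916, 1.168, 0.001]
force: [1.8, -0.1, 5.2]
opening: 0.0543
gripper_force: 7.0
```

```bash
python3 b.py
```

```text
t5.97 yaw 43.67 J 0.517 Tz 0.024 F [ 1.8 -0.1  5.2] gf 7.0 q6 0.315
```

arm_command(
  targets=[
    {"x":0,"y":0,"z":0,"rx":0,"ry":0,"rz":-0.015,"claw":255},
    {"x":0,"y":0,"z":0,"rx":0,"ry":0,"rz":-0.015,"claw":255},
  ],
)

```text
t: 6.13
tool_pos: [0.4371, -0.1772, 0.0775]
orientation: [2.933, 1.124, 0.001]
force: [2.2, -1.3, 4.5]
opening: 0.0536
gripper_force: 7.0
```

```bash
python3 b.py
```

```text
t6.13 yaw 41.94 J 0.558 Tz 0.052 F [ 2.2 -1.3  4.5] gf 7.0 q6 0.345
```

arm_command(
  targets=[
    {"x":0,"y":0,"z":0,"rx":0,"ry":0,"rz":-0.015,"claw":255},
    {"x":0,"y":0,"z":0,"rx":0,"ry":0,"rz":-0.015,"claw":255},
  ],
)

```text
t: 6.3
tool_pos: [0.4371, -0.1772, 0.0775]
orientation: [2.949, 1.08, 0.001]
force: [1.5, -0.6, 4.9]
opening: 0.0538
gripper_force: 7.0
```

```bash
python3 b.py
```

```text
t6.30 yaw 40.21 J 0.595 Tz 0.077 F [ 1.5 -0.6  4.9] gf 7.0 q6 0.375
```

arm_command(
  targets=[
    {"x":0,"y":0,"z":0,"rx":0,"ry":0,"rz":-0.015,"claw":255},
    {"x":0,"y":0,"z":0,"rx":0,"ry":0,"rz":-0.015,"claw":255},
  ],
)

```text
t: 6.47
tool_pos: [0.4371, -0.1772, 0.0775]
orientation: [2.965, 1.035, 0.001]
force: [2.1, -1.3, 5.2]
opening: 0.0538
gripper_force: 7.0
```

```bash
python3 b.py
```

```text
t6.47 yaw 38.48 J 0.630 Tz 0.104 F [ 2.1 -1.3  5.2] gf 7.0 q6 0.405
```

arm_command(
  targets=[
    {"x":0,"y":0,"z":0,"rx":0,"ry":0,"rz":-0.02,"claw":255},
    {"x":0,"y":0,"z":0,"rx":0,"ry":0,"rz":-0.04,"claw":255},
    {"x":0,"y":0,"z":0,"rx":0,"ry":0,"rz":-0.06,"claw":255},
    {"x":0,"y":0,"z":0,"rx":0,"ry":0,"rz":-0.08,"claw":255},
    {"x":0,"y":0,"z":0,"rx":0,"ry":0,"rz":-0.095,"claw":255},
    {"x":0,"y":0,"z":0,"rx":0,"ry":0,"rz":-0.095,"claw":255},
  ],
)

```text
t: 6.97
tool_pos: [0.4372, -0.1773, 0.0775]
orientation: [3.05, 0.748, 0.001]
force: [3.1, -2.4, 3.9]
opening: 0.054
gripper_force: 7.0
```

```bash
python3 b.py
```

```text
t6.97 yaw 27.56 J 0.673 Tz -0.105 F [ 3.1 -2.4  3.9] gf 7.0 q6 0.596
```

arm_command(
  targets=[
    {"x":0,"y":0,"z":0,"rx":0,"ry":0,"rz":-0.015,"claw":255},
    {"x":0,"y":0,"z":0,"rx":0,"ry":0,"rz":-0.015,"claw":255},
  ],
)

```text
t: 7.13
tool_pos: [0.4372, -0.1773, 0.0775]
orientation: [3.061, 0.703, 0.001]
force: [3.3, -1.7, 4.5]
opening: 0.0542
gripper_force: 7.0
```

```bash
python3 b.py
```

```text
t7.13 yaw 25.86 J 0.488 Tz -0.033 F [ 3.3 -1.7  4.5] gf 7.0 q6 0.626
```

arm_command(
  targets=[
    {"x":0,"y":0,"z":0,"rx":0,"ry":0,"rz":-0.015,"claw":255},
    {"x":0,"y":0,"z":0,"rx":0,"ry":0,"rz":-0.015,"claw":255},
  ],
)

```text
t: 7.3
tool_pos: [0.4372, -0.1773, 0.0775]
orientation: [3.071, 0.657, 0.001]
force: [3.2, -3.2, 4.7]
opening: 0.0539
gripper_force: 7.0
```

```bash
python3 b.py
```

```text
t7.30 yaw 24.13 J 0.516 Tz -0.082 F [ 3.2 -3.2  4.7] gf 7.0 q6 0.656
```

arm_command(
  targets=[
    {"x":0,"y":0,"z":0,"rx":0,"ry":0,"rz":-0.015,"claw":255},
    {"x":0,"y":0,"z":0,"rx":0,"ry":0,"rz":-0.015,"claw":255},
  ],
)

```text
t: 7.47
tool_pos: [0.4372, -0.1773, 0.0775]
orientation: [3.081, 0.61, 0.001]
force: [3.7, -3.1, 4.2]
opening: 0.0539
gripper_force: 7.0
```

```bash
python3 b.py
```

```text
t7.47 yaw 22.41 J 0.551 Tz 0.014 F [ 3.7 -3.1  4.2] gf 7.0 q6 0.686
```

arm_command(
  targets=[
    {"x":0.0015,"y":-0.0015,"z":0,"rx":0,"ry":0,"rz":-0.015,"claw":255},
    {"x":0.0015,"y":-0.0015,"z":0,"rx":0,"ry":0,"rz":-0.015,"claw":255},
  ],
)

```text
t: 7.63
tool_pos: [0.4373, -0.1774, 0.0773]
orientation: [-3.09, -0.564, 0.001]
force: [-0.1, -0.1, 6.9]
opening: 0.0537
gripper_force: 7.0
```

```bash
python3 b.py
```

```text
t7.63 yaw 20.70 J 0.680 Tz 0.154 F [-0.1 -0.1  6.9] gf 7.0 q6 0.715
```

arm_command(
  targets=[
    {"x":0,"y":0,"z":0,"rx":0,"ry":0,"rz":-0.015,"claw":255},
    {"x":0,"y":0,"z":0,"rx":0,"ry":0,"rz":-0.015,"claw":255},
  ],
)

```text
t: 7.8
tool_pos: [0.4372, -0.1774, 0.0772]
orientation: [-3.098, -0.518, 0.001]
force: [0.8, -0.9, 6.7]
opening: 0.0541
gripper_force: 7.0
```

```bash
python3 b.py
```

```text
t7.80 yaw 18.99 J 0.762 Tz 0.226 F [ 0.8 -0.9  6.7] gf 7.0 q6 0.745
```

arm_command(
  targets=[
    {"x":0,"y":0,"z":0,"rx":0,"ry":0,"rz":-0.015,"claw":255},
    {"x":0,"y":0,"z":0,"rx":0,"ry":0,"rz":-0.015,"claw":255},
  ],
)

```text
t: 7.97
tool_pos: [0.4372, -0.1774, 0.077]
orientation: [-3.105, -0.472, 0.001]
force: [1.7, -0.5, 5.5]
opening: 0.0538
gripper_force: 7.0
```

```bash
python3 b.py
```

```text
t7.97 yaw 17.27 J 0.801 Tz 0.252 F [ 1.7 -0.5  5.5] gf 7.0 q6 0.775
```

```bash
python3 a.py
```

```text
t8.12 yaw 17.31 Tz 0.256 J [0.8009 0.6028 0.3543 0.2535] F [ 0.7 -0.5  4.6] pos [ 0.4372 -0.1775  0.077 ] op 0.0540 gf 7.0 q6 0.77
```

arm_command(
  targets=[
    {"x":0,"y":0,"z":0,"rx":0,"ry":0,"rz":0.03,"claw":255},
    {"x":0,"y":0,"z":0,"rx":0,"ry":0,"rz":0.03,"claw":255},
  ],
)

```text
t: 8.28
tool_pos: [0.4372, -0.1774, 0.077]
orientation: [-3.089, -0.57, 0.001]
force: [-0.1, -0.5, 5.2]
opening: 0.0536
gripper_force: 7.0
```

```bash
python3 b.py
```

```text
t8.28 yaw 20.90 J -1.065 Tz 0.018 F [-0.1 -0.5  5.2] gf 7.0 q6 0.712
```

arm_command(
  targets=[
    {"x":0,"y":0,"z":0,"rx":0,"ry":0,"rz":0.03,"claw":255},
    {"x":0,"y":0,"z":0,"rx":0,"ry":0,"rz":0.03,"claw":255},
  ],
)

```text
t: 8.45
tool_pos: [0.4372, -0.1774, 0.077]
orientation: [-3.07, -0.662, 0.001]
force: [0.7, 0.4, 4.6]
opening: 0.0539
gripper_force: 7.0
```

```bash
python3 b.py
```

```text
t8.45 yaw 24.33 J -1.142 Tz -0.146 F [0.7 0.4 4.6] gf 7.0 q6 0.652
```

arm_command(
  targets=[
    {"x":0,"y":0,"z":0,"rx":0,"ry":0,"rz":0.03,"claw":255},
    {"x":0,"y":0,"z":0,"rx":0,"ry":0,"rz":0.03,"claw":255},
  ],
)

```text
t: 8.62
tool_pos: [0.4371, -0.1774, 0.077]
orientation: [-3.049, -0.754, 0.001]
force: [0.5, 0.3, 4.7]
opening: 0.0539
gripper_force: 7.0
```

```bash
python3 b.py
```

```text
t8.62 yaw 27.76 J -1.153 Tz -0.059 F [0.5 0.3 4.7] gf 7.0 q6 0.592
```

arm_command(
  targets=[
    {"x":0,"y":0,"z":0,"rx":0,"ry":0,"rz":0.03,"claw":255},
    {"x":0,"y":0,"z":0,"rx":0,"ry":0,"rz":0.03,"claw":255},
  ],
)

```text
t: 8.78
tool_pos: [0.4372, -0.1774, 0.077]
orientation: [-3.025, -0.845, 0.001]
force: [0.2, 0.4, 5.3]
opening: 0.0538
gripper_force: 7.0
```

```bash
python3 b.py
```

```text
t8.78 yaw 31.21 J -1.063 Tz -0.053 F [0.2 0.4 5.3] gf 7.0 q6 0.532
```

arm_command(
  targets=[
    {"x":0,"y":0,"z":0,"rx":0,"ry":0,"rz":0.03,"claw":255},
    {"x":0,"y":0,"z":0,"rx":0,"ry":0,"rz":0.03,"claw":255},
  ],
)

```text
t: 8.95
tool_pos: [0.4371, -0.1774, 0.077]
orientation: [-2.998, -0.935, 0.001]
force: [-0.0, 0.6, 5.0]
opening: 0.0541
gripper_force: 7.0
```

```bash
python3 b.py
```

```text
t8.95 yaw 34.65 J -0.979 Tz 0.048 F [-0.   0.6  5. ] gf 7.0 q6 0.471
```

arm_command(
  targets=[
    {"x":0,"y":0,"z":0,"rx":0,"ry":0,"rz":0.03,"claw":255},
    {"x":0,"y":0,"z":0,"rx":0,"ry":0,"rz":0.03,"claw":255},
  ],
)

```text
t: 9.12
tool_pos: [0.4371, -0.1774, 0.077]
orientation: [-2.969, -1.025, 0.001]
force: [-0.3, -0.4, 4.9]
opening: 0.0535
gripper_force: 7.0
```

```bash
python3 b.py
```

```text
t9.12 yaw 38.09 J -0.977 Tz 0.109 F [-0.3 -0.4  4.9] gf 7.0 q6 0.411
```

arm_command(
  targets=[
    {"x":0,"y":0,"z":0,"rx":0,"ry":0,"rz":0.03,"claw":255},
    {"x":0,"y":0,"z":0,"rx":0,"ry":0,"rz":0.03,"claw":255},
  ],
)

```text
t: 9.28
tool_pos: [0.4371, -0.1774, 0.077]
orientation: [-2.937, -1.113, 0.001]
force: [-0.5, 0.5, 6.4]
opening: 0.0537
gripper_force: 7.0
```

```bash
python3 b.py
```

```text
t9.28 yaw 41.52 J -1.052 Tz -0.013 F [-0.5  0.5  6.4] gf 7.0 q6 0.351
```

arm_command(
  targets=[
    {"x":0,"y":0,"z":0,"rx":0,"ry":0,"rz":0.03,"claw":255},
    {"x":0,"y":0,"z":0,"rx":0,"ry":0,"rz":0.03,"claw":255},
  ],
)

```text
t: 9.45
tool_pos: [0.4371, -0.1773, 0.077]
orientation: [-2.902, -1.201, 0.001]
force: [0.2, -0.2, 4.8]
opening: 0.054
gripper_force: 7.0
```

```bash
python3 b.py
```

```text
t9.45 yaw 44.96 J -1.124 Tz -0.092 F [ 0.2 -0.2  4.8] gf 7.0 q6 0.292
```

arm_command(
  targets=[
    {"x":0,"y":0,"z":0,"rx":0,"ry":0,"rz":0.03,"claw":255},
    {"x":0,"y":0,"z":0,"rx":0,"ry":0,"rz":0.03,"claw":255},
  ],
)

```text
t: 9.62
tool_pos: [0.4371, -0.1773, 0.077]
orientation: [-2.864, -1.287, 0.001]
force: [0.4, 1.2, 6.3]
opening: 0.0539
gripper_force: 7.0
```

```bash
python3 b.py
```

```text
t9.62 yaw 48.39 J -1.155 Tz -0.120 F [0.4 1.2 6.3] gf 7.0 q6 0.232
```

arm_command(
  targets=[
    {"x":0,"y":0,"z":0,"rx":0,"ry":0,"rz":0.03,"claw":255},
    {"x":0,"y":0,"z":0,"rx":0,"ry":0,"rz":0.03,"claw":255},
  ],
)

```text
t: 9.78
tool_pos: [0.437, -0.1773, 0.077]
orientation: [-2.824, -1.373, 0.001]
force: [-0.2, -0.1, 6.4]
opening: 0.0541
gripper_force: 7.0
```

```bash
python3 b.py
```

```text
t9.78 yaw 51.83 J -1.111 Tz -0.099 F [-0.2 -0.1  6.4] gf 7.0 q6 0.172
```

arm_command(
  targets=[
    {"x":0,"y":0,"z":0,"rx":0,"ry":0,"rz":0.03,"claw":255},
    {"x":0,"y":0,"z":0,"rx":0,"ry":0,"rz":0.03,"claw":255},
  ],
)

```text
t: 9.95
tool_pos: [0.437, -0.1773, 0.077]
orientation: [-2.782, -1.457, 0.001]
force: [-0.5, 1.8, 6.2]
opening: 0.0537
gripper_force: 7.0
```

```bash
python3 b.py
```

```text
t9.95 yaw 55.28 J -1.000 Tz 0.029 F [-0.5  1.8  6.2] gf 7.0 q6 0.111
```

arm_command(
  targets=[
    {"x":0,"y":0,"z":0,"rx":0,"ry":0,"rz":0.03,"claw":255},
    {"x":0,"y":0,"z":0,"rx":0,"ry":0,"rz":0.03,"claw":255},
  ],
)

```text
t: 10.12
tool_pos: [0.437, -0.1773, 0.077]
orientation: [-2.737, -1.54, 0.001]
force: [-0.5, 1.5, 6.0]
opening: 0.0538
gripper_force: 7.0
```

```bash
python3 b.py
```

```text
t10.12 yaw 58.72 J -0.970 Tz 0.070 F [-0.5  1.5  6. ] gf 7.0 q6 0.051
```

arm_command(
  targets=[
    {"x":0,"y":0,"z":0,"rx":0,"ry":0,"rz":0.03,"claw":255},
    {"x":0,"y":0,"z":0,"rx":0,"ry":0,"rz":0.03,"claw":255},
  ],
)

```text
t: 10.28
tool_pos: [0.437, -0.1773, 0.077]
orientation: [-2.689, -1.621, 0.001]
force: [-0.1, 0.0, 6.1]
opening: 0.0537
gripper_force: 7.0
```

```bash
python3 b.py
```

```text
t10.28 yaw 62.16 J -1.020 Tz 0.021 F [-0.1  0.   6.1] gf 7.0 q6 -0.009
```

arm_command(
  targets=[
    {"x":0,"y":0,"z":0,"rx":0,"ry":0,"rz":0.03,"claw":255},
    {"x":0,"y":0,"z":0,"rx":0,"ry":0,"rz":0.03,"claw":255},
  ],
)

```text
t: 10.45
tool_pos: [0.437, -0.1773, 0.077]
orientation: [-2.64, -1.701, 0.001]
force: [-0.6, 0.4, 6.1]
opening: 0.0541
gripper_force: 7.0
```

```bash
python3 b.py
```

```text
t10.45 yaw 65.59 J -1.098 Tz 0.008 F [-0.6  0.4  6.1] gf 7.0 q6 -0.068
```

arm_command(
  targets=[
    {"x":0,"y":0,"z":0,"rx":0,"ry":0,"rz":0.03,"claw":255},
    {"x":0,"y":0,"z":0,"rx":0,"ry":0,"rz":0.03,"claw":255},
  ],
)

```text
t: 10.62
tool_pos: [0.437, -0.1773, 0.077]
orientation: [-2.587, -1.779, 0.001]
force: [0.1, 0.9, 5.1]
opening: 0.0536
gripper_force: 7.0
```

```bash
python3 b.py
```

```text
t10.62 yaw 69.02 J -1.147 Tz -0.079 F [0.1 0.9 5.1] gf 7.0 q6 -0.128
```

arm_command(
  targets=[
    {"x":0,"y":0,"z":0,"rx":0,"ry":0,"rz":0.03,"claw":255},
    {"x":0,"y":0,"z":0,"rx":0,"ry":0,"rz":0.03,"claw":255},
  ],
)

```text
t: 10.78
tool_pos: [0.4369, -0.1773, 0.077]
orientation: [-2.533, -1.856, 0.001]
force: [-1.1, 1.9, 6.5]
opening: 0.0539
gripper_force: 7.0
```

```bash
python3 b.py
```

```text
t10.78 yaw 72.46 J -1.148 Tz -0.080 F [-1.1  1.9  6.5] gf 7.0 q6 -0.188
```

arm_command(
  targets=[
    {"x":0,"y":0,"z":0,"rx":0,"ry":0,"rz":0.03,"claw":255},
    {"x":0,"y":0,"z":0,"rx":0,"ry":0,"rz":0.03,"claw":255},
  ],
)

```text
t: 10.95
tool_pos: [0.4369, -0.1772, 0.077]
orientation: [-2.476, -1.931, 0.001]
force: [-0.9, 0.7, 5.2]
opening: 0.0536
gripper_force: 7.0
```

```bash
python3 b.py
```

```text
t10.95 yaw 75.90 J -1.039 Tz 0.039 F [-0.9  0.7  5.2] gf 7.0 q6 -0.248
```

arm_command(
  targets=[
    {"x":0,"y":0,"z":0,"rx":0,"ry":0,"rz":0.03,"claw":255},
    {"x":0,"y":0,"z":0,"rx":0,"ry":0,"rz":0.03,"claw":255},
  ],
)

```text
t: 11.12
tool_pos: [0.4369, -0.1773, 0.077]
orientation: [-2.417, -2.005, 0.001]
force: [-0.9, 1.6, 6.8]
opening: 0.0537
gripper_force: 7.0
```

```bash
python3 b.py
```

```text
t11.12 yaw 79.35 J -0.977 Tz 0.040 F [-0.9  1.6  6.8] gf 7.0 q6 -0.309
```

arm_command(
  targets=[
    {"x":0,"y":0,"z":0,"rx":0,"ry":0,"rz":0.03,"claw":255},
    {"x":0,"y":0,"z":0,"rx":0,"ry":0,"rz":0.03,"claw":255},
  ],
)

```text
t: 11.28
tool_pos: [0.4369, -0.1773, 0.077]
orientation: [-2.356, -2.076, 0.001]
force: [-0.9, 0.8, 6.5]
opening: 0.0537
gripper_force: 7.0
```

```bash
python3 b.py; python3 a.py
```

```text
t11.28 yaw 82.78 J -0.991 Tz 0.052 F [-0.9  0.8  6.5] gf 7.0 q6 -0.369
t11.43 yaw 82.59 Tz 0.062 J [-0.9906 -0.5163 -0.0998  0.0318] F [-1.7  1.6  7.1] pos [ 0.4369 -0.1772  0.077 ] op 0.0536 gf 7.0 q6 -0.37
```

arm_command(
  targets=[
    {"x":0,"y":0,"z":0,"rx":0,"ry":0,"rz":0.025,"claw":255},
    {"x":0,"y":0,"z":0,"rx":0,"ry":0,"rz":0.025,"claw":255},
    {"x":0,"y":0,"z":0,"rx":0,"ry":0,"rz":0.025,"claw":255},
  ],
)

```text
t: 11.68
tool_pos: [0.4369, -0.1772, 0.077]
orientation: [-2.306, -2.131, 0.001]
force: [-1.5, 0.9, 7.2]
opening: 0.0536
gripper_force: 7.0
```

```bash
python3 a.py
```

```text
t11.83 yaw 85.44 Tz 0.019 J [-0.2113 -0.0457 -0.0013  0.0091] F [-1.3  1.3  6.4] pos [ 0.4369 -0.1772  0.077 ] op 0.0536 gf 7.0 q6 -0.41
```

arm_command(
  targets=[
    {"x":0,"y":0,"z":0,"rx":0,"ry":0,"rz":0,"claw":0},
    {"x":0,"y":0,"z":0,"rx":0,"ry":0,"rz":0,"claw":0},
    {"x":0,"y":0,"z":0,"rx":0,"ry":0,"rz":0,"claw":0},
    {"x":0,"y":0,"z":0,"rx":0,"ry":0,"rz":0,"claw":0},
    {"x":0,"y":0,"z":0,"rx":0,"ry":0,"rz":0,"claw":0},
    {"x":0,"y":0,"z":0,"rx":0,"ry":0,"rz":0,"claw":0},
    {"x":0,"y":0,"z":0.05,"rx":0,"ry":0,"rz":0,"claw":0},
    {"x":0,"y":0,"z":0.12,"rx":0,"ry":0,"rz":0,"claw":0},
    {"x":0,"y":0,"z":0.12,"rx":0,"ry":0,"rz":0,"claw":0},
  ],
)

```text
t: 12.58
tool_pos: [0.4406, -0.1794, 0.1436]
orientation: [2.303, 2.124, 0.004]
force: [0.8, -1.2, 1.2]
opening: 0.093
gripper_force: 0.0
```

```bash
python3 a.py
```

```text
t12.73 yaw 85.36 Tz -0.019 J [-0.0127 -0.0002  0.0011  0.0002] F [-0.1 -0.  -0.4] pos [ 0.4378 -0.1779  0.1375] op 0.0928 gf 0.0 q6 -0.41
```

arm_command(
  targets=[
    {"x":0.02,"y":-0.06,"z":0,"rx":0,"ry":0,"rz":0,"claw":255},
    {"x":0.047,"y":-0.12,"z":0,"rx":0,"ry":0,"rz":0,"claw":255},
    {"x":0.047,"y":-0.173,"z":0,"rx":0,"ry":0,"rz":0,"claw":255},
    {"x":0.047,"y":-0.173,"z":0,"rx":0,"ry":0,"rz":0,"claw":255},
    {"x":0.047,"y":-0.173,"z":0,"rx":0,"ry":0,"rz":0,"claw":255},
    {"x":0.047,"y":-0.173,"z":0,"rx":0,"ry":0,"rz":0,"claw":255},
    {"x":0.047,"y":-0.173,"z":0,"rx":0,"ry":0,"rz":0,"claw":255},
    {"x":0.047,"y":-0.173,"z":0,"rx":0,"ry":0,"rz":0,"claw":255},
    {"x":0.047,"y":-0.173,"z":0,"rx":0,"ry":0,"rz":0,"claw":255},
  ],
)

```text
t: 13.48
tool_pos: [0.461, -0.2634, 0.1371]
orientation: [-2.308, -2.131, -0.0]
force: [-0.2, 0.5, -0.3]
opening: 0.0373
gripper_force: 0.0
```

```bash
python3 s.py; python3 - <<'E'
from h import *
p,d=robot.read_camera('side'); cv2.imwrite('pics/side2.png',cv2.resize(p[190:320,230:370,::-1],None,fx=4,fy=4))
d=np.load('top.npy')
yy,xx=np.mgrid[225:295,340:445]
o,w=ray('top',np.c_[xx.ravel(),yy.ravel()]); P=o+w*d[225:295,340:445].reshape(-1,1)
r=np.hypot(P[:,0]-.460,P[:,1]+.264)
for a in range(0,32,3):
    q=P[(r>=a)*(r<a) if 0 else (r>=a/1000)&(r<(a+3)/1000),2]; print(a,len(q),np.percentile(q,[10,50,90]).round(4) if len(q) else '')
E
```

```text
t13.48 pos [ 0.461  -0.2634  0.1371] yaw 85.41 zax [-0.  0. -1.] F [-0.16  0.5  -0.27] T [-0.074 -0.042 -0.007] q6 -0.54 op 0.0373 gf 0.0
0 7 [0.0717 0.0728 0.0737]
3 21 [0.0692 0.072  0.0748]
6 37 [0.0695 0.0715 0.0735]
9 52 [0.0696 0.0717 0.0737]
12 54 [0.0621 0.0684 0.0716]
15 78 [0.0598 0.0623 0.0639]
18 89 [0.059  0.0614 0.064 ]
21 96 [0.0488 0.0524 0.0613]
24 113 [0.0485 0.0501 0.0524]
27 125 [0.048  0.0503 0.0523]
30 142 [0.0482 0.0504 0.0525]
```

View pics/side2.png

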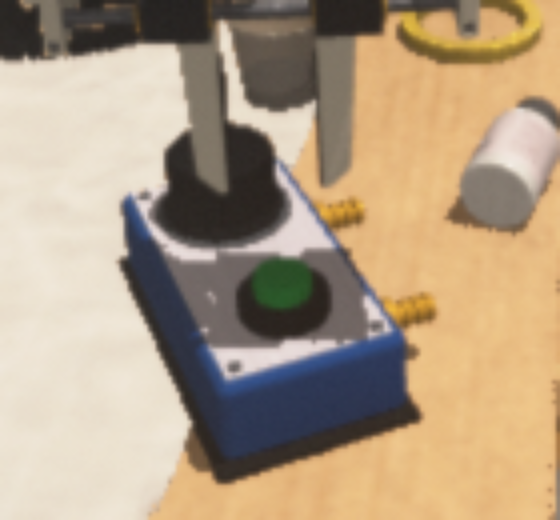

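The picture shows the half-closed fingers, with tips at about (215,185) and (335,180), above and behind the green button at (282,283). The depth map puts the button top at about 72 mm and its collar at about 62 mm, so full press clears the collar.

arm_command(
  targets=[
    {"x":0,"y":-0.001,"z":0,"rx":0,"ry":0,"rz":0,"claw":255},
    {"x":0,"y":-0.001,"z":0,"rx":0,"ry":0,"rz":0,"claw":255},
    {"x":0,"y":-0.001,"z":0,"rx":0,"ry":0,"rz":0,"claw":255},
    {"x":0,"y":-0.001,"z":-0.03,"rx":0,"ry":0,"rz":0,"claw":255},
    {"x":0,"y":-0.001,"z":-0.06,"rx":0,"ry":0,"rz":0,"claw":255},
    {"x":0,"y":-0.001,"z":-0.08,"rx":0,"ry":0,"rz":0,"claw":255},
    {"x":0,"y":-0.001,"z":-0.094,"rx":0,"ry":0,"rz":0,"claw":255},
    {"x":0,"y":-0.001,"z":-0.094,"rx":0,"ry":0,"rz":0,"claw":255},
    {"x":0,"y":-0.001,"z":-0.094,"rx":0,"ry":0,"rz":0,"claw":255},
    {"x":0,"y":-0.001,"z":-0.094,"rx":0,"ry":0,"rz":0,"claw":255},
  ],
)

```text
t: 14.37
tool_pos: [0.4614, -0.265, 0.091]
orientation: [2.309, 2.129, 0.0]
force: [-0.1, -0.9, 0.3]
opening: 0.0007
gripper_force: 0.0
```

```bash
python3 s.py
```

```text
t14.37 pos [ 0.4614 -0.265   0.091 ] yaw 85.36 zax [ 0.001 -0.001 -1.   ] F [-0.05 -0.87  0.28] T [-0.024 -0.057 -0.025] q6 -0.54 op 0.0007 gf 0.0
```

arm_command(
  targets=[
    {"x":0,"y":0,"z":-0.006,"rx":0,"ry":0,"rz":0,"claw":255},
    {"x":0,"y":0,"z":-0.012,"rx":0,"ry":0,"rz":0,"claw":255},
    {"x":0,"y":0,"z":-0.012,"rx":0,"ry":0,"rz":0,"claw":255},
    {"x":0,"y":0,"z":-0.012,"rx":0,"ry":0,"rz":0,"claw":255},
  ],
)

```text
t: 14.7
tool_pos: [0.4614, -0.2651, 0.0847]
orientation: [2.309, 2.129, 0.0]
force: [0.6, -0.0, 1.9]
opening: 0.0003
gripper_force: 1.1
```

```bash
python3 s.py
```

```text
t14.70 pos [ 0.4614 -0.2651  0.0847] yaw 85.36 zax [ 0.001 -0.001 -1.   ] F [ 0.57 -0.02  1.88] T [-0.233 -0.175 -0.006] q6 -0.54 op 0.0003 gf 1.1
```

arm_command(
  targets=[
    {"x":0,"y":0,"z":-0.004,"rx":0,"ry":0,"rz":0,"claw":255},
    {"x":0,"y":0,"z":-0.008,"rx":0,"ry":0,"rz":0,"claw":255},
    {"x":0,"y":0,"z":-0.008,"rx":0,"ry":0,"rz":0,"claw":255},
    {"x":0,"y":0,"z":-0.008,"rx":0,"ry":0,"rz":0,"claw":255},
  ],
)

```text
t: 15.03
tool_pos: [0.4614, -0.2651, 0.0807]
orientation: [2.309, 2.129, 0.0]
force: [0.7, -2.1, 4.7]
opening: 0.0004
gripper_force: 2.3
```

```bash
python3 s.py
```

```text
t15.03 pos [ 0.4614 -0.2651  0.0807] yaw 85.36 zax [ 0.001 -0.001 -1.   ] F [ 0.66 -2.1   4.68] T [-0.394 -0.225 -0.013] q6 -0.54 op 0.0004 gf 2.3
```

arm_command(
  targets=[
    {"x":0,"y":0,"z":-0.002,"rx":0,"ry":0,"rz":0,"claw":255},
    {"x":0,"y":0,"z":-0.002,"rx":0,"ry":0,"rz":0,"claw":255},
  ],
)

```text
t: 15.2
tool_pos: [0.4617, -0.2651, 0.0802]
orientation: [2.308, 2.129, 0.001]
force: [0.5, -0.9, 8.8]
opening: 0.0002
gripper_force: 4.1
```

```bash
python3 s.py
```

```text
t15.20 pos [ 0.4617 -0.2651  0.0802] yaw 85.36 zax [ 0.001 -0.001 -1.   ] F [ 0.5  -0.93  8.81] T [-0.26  -0.113  0.045] q6 -0.54 op 0.0002 gf 4.1
```

arm_command(
  targets=[
    {"x":0,"y":0,"z":-0.002,"rx":0,"ry":0,"rz":0,"claw":255},
    {"x":0,"y":0,"z":-0.002,"rx":0,"ry":0,"rz":0,"claw":255},
  ],
)

```text
t: 15.37
tool_pos: [0.4621, -0.265, 0.0801]
orientation: [2.308, 2.128, 0.002]
force: [-1.4, 1.8, 15.1]
opening: 0.0004
gripper_force: 7.4
```

```bash
python3 s.py
```

```text
t15.37 pos [ 0.4621 -0.265   0.0801] yaw 85.37 zax [ 0.002 -0.001 -1.   ] F [-1.44  1.82 15.07] T [0.253 0.191 0.059] q6 -0.54 op 0.0004 gf 7.4
```

The button is at the bottom of its travel: the height stays at 80.1 mm while the force climbs past the spring to 15 N. Next I retract.

arm_command(
  targets=[
    {"x":0,"y":0,"z":0.01,"rx":0,"ry":0,"rz":0,"claw":255},
    {"x":0,"y":0,"z":0.03,"rx":0,"ry":0,"rz":0,"claw":255},
    {"x":0,"y":0,"z":0.08,"rx":0,"ry":0,"rz":0,"claw":255},
    {"x":0,"y":0,"z":0.14,"rx":0,"ry":0,"rz":0,"claw":255},
    {"x":0,"y":0,"z":0.2,"rx":0,"ry":0,"rz":0,"claw":255},
    {"x":0,"y":0,"z":0.24,"rx":0,"ry":0,"rz":0,"claw":255},
    {"x":0,"y":0,"z":0.24,"rx":0,"ry":0,"rz":0,"claw":255},
    {"x":0,"y":0,"z":0.24,"rx":0,"ry":0,"rz":0,"claw":255},
    {"x":0,"y":0,"z":0.24,"rx":0,"ry":0,"rz":0,"claw":255},
  ],
)

```text
t: 16.12
tool_pos: [0.4603, -0.2641, 0.197]
orientation: [-2.308, -2.128, 0.001]
force: [0.1, 0.2, -0.9]
opening: 0.0007
gripper_force: 0.0
```

```bash
python3 s.py; python3 - <<'E'
from h import *
p,d=robot.read_camera('side'); cv2.imwrite('pics/side3.png',p[150:350,210:410,::-1].repeat(2,0).repeat(2,1))
E
```

```text
t16.12 pos [ 0.4603 -0.2641  0.197 ] yaw 85.36 zax [-0.002  0.001 -1.   ] F [ 0.1   0.23 -0.93] T [-0.071 -0.073  0.021] q6 -0.54 op 0.0007 gf 0.0
```

View pics/side3.png

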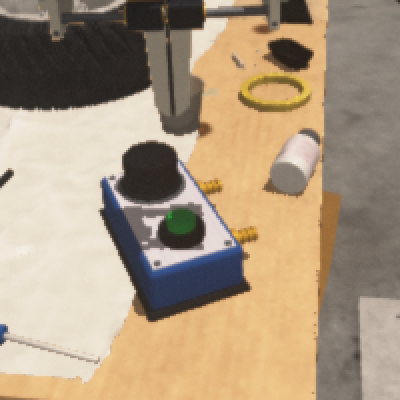

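The button at (182,222) is up again, the hand is clear of everything, and the cup, bottle and tape roll look to be where they were.

```bash
python3 -c "
from plant import robot
print(robot.close_job())"
```

```text
the job is handed in; nothing more can be done
None
```

I closed the dial to its end stop (about 0.26 N m), opened it three clicks and let go, then pressed the green button to the bottom and released it; the cup, bottle and tape roll look unmoved, and the job is handed in at about 16 s.

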